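Add the loose oblong plaster test board to its pile

TASK

Pick up the single oblong plaster-coated test board from the bench and put it squarely on top of the pile of oblong boards in its plywood tray, lined up with the boards below. How tall the pile is today is not known, so lower the board gently until you feel it touch the pile, and only then let go - do not drop it or press hard. Leave the loose round disc where it lies.

Things in the scene. Friction and masses are not known exactly. Their poses are not given: they have to be found in the camera images.
- board: The loose oblong test board lying flat on the bench, coated face up: 80 mm long (own x) by 50 mm wide (own y) by 18 mm thick, grey-brown core with a 4 mm off-white plaster coat, about 90 g. Origin: centre of its underside, z up. It can be gripped from above across its 50 mm width. (A smaller 42 mm square board elsewhere on the bench is not wanted.)
- tray: Fixed plywood tray that carries the pile of oblong boards: 120 mm (own x) by 90 mm (own y), its floor 20 mm above the bench, its rim 28 mm above the bench. Origin: centre of its underside on the bench, z up. The pile stands at the tray's centre, its boards' 80 mm length along the tray's x and 50 mm width along y, and does not give way or shift. The top of the pile is somewhere from 38 to 92 mm above the bench; it differs every time and is not reported.
- disc: A loose round plaster-coated disc lying on the bench, 58 mm across, 18 mm thick, origin at the centre of its underside. A bystander, to be left alone.
- disc_tray: The other plywood tray, 100 mm square, fixed, with the pile of round discs (58 mm across) at its centre, top 38 to 92 mm above the bench. Origin: centre of its underside. A bystander: the wrong pile for the board.
Mind the look-alikes: they are no part of the job. What is shaped like the board but green or orange is not meant.

How it is judged:
By the outcome, as a careful person would: the job done as asked, in the order asked, and still so for the second after the job is handed in, with the robot touching nothing.
It also fails if it takes over 40 s, if anything falls off the work surface, if the arm or the gripper's body presses on something with over 40 N, if the wrist force passes 120 N, or if a joint passes its speed limit or range.

ROBOT

A 6-joint arm with a two-finger parallel gripper is mounted at the origin on the work surface. World frame = base frame: x ahead of the robot, y to its left, z up, the work surface at z = 0. Lengths are in m, angles in rad, forces in N, time in s.
With the tool pointing down it reaches from about 0.375 to 0.975 m from the base axis. Payload 3.8 kg.
Tool frame: the origin (TCP) lies at the very end of the fingers, on their centre line; the grasp point (between the pads) lies 19 mm behind it; z points along the fingers, y is the direction in which the jaws open and shut (so a half turn about z gives the same grasp; the last joint's range is limited). The gripper opens to 85 mm and grips with 20 to 120 N. Pads are 22 mm wide; open, the fingers measure 114 mm over their backs; the gripper's body (76 mm by 85 mm) begins 54 mm behind the grasp point. The pads swing forward as they close: fully open they stand 13 mm farther back than shut.
Start: joints at [-1.217, 0.264, 1.604, -0, 1.274, -0.037], TCP at [0.257, -0.624, 0.231] pointing down, gripper open.
Joint ranges: [-2.63, 2.63], [-0.94, 2.18], [0.31, 2.57], [-1.31, 4.45], [0, 2.66], [-2.55, 2.55]. Speed limits (rad/s): [2.57, 2.57, 3.14, 3.14, 3.14, 3.14].

INTERFACE

Orientations are given as a rotation vector (axis times angle).
In Python, from workcell import bot, read_camera, finish_job gives the robot as it stands. The module is installed in compiled form; this text tells all that it offers.
- The arm moves only by the tool servo_tool, never from a script. Its argument "targets" is text: rows parted by semicolons, each of 7 numbers parted by spaces: the turn, a rotation vector about the tool's x, y, z in rad, then the shift along the tool's x, y, z in mm, then the finger opening in mm, from 0 to 85.4. In form: wx wy wz x y z gripper; .... A call has 1 to 8 rows; each row shifts and turns the pose as measured when the row begins, along the tool's axes as they then stand; what a row does not reach is not made up. A row lasts 1/12 s, in which the tool goes at most 41.7 mm and 7.16 degrees, less where a joint would pass 70% of its speed; a pose out of reach is approached as far as the arm can. A call is refused whole if a number of a shift passes 41.7 or a number of a turn 0.125, either way. A call with a gripper value outside its range is refused whole. The fingers move at their own pace and stop on an object; "newtons" is the grip in N (left out, the last holds). Time passes only in rows, so rows that do not move let the fingers close. It gives the time, the measured TCP pose, the force and the opening at its end, in the units of the state.
- bot.read_state(): the state, without advancing time (a new reading comes with each control period).
- read_camera(name): name is "scene" or "top" or "wrist"; returns a dict with "image" (420x560x3 uint8, red, green, blue), "mtx" (3x3 intrinsics, pixels), "eye" and "orientation" of the camera in the world; the wrist camera has in their place "T_tool_cam" (4x4, takes a point from camera to tool coordinates, whose origin is the TCP and whose axes are the flange's). Camera axes: x right, y up, looking along -z (the intrinsics and any distortion apply to the point x, -y, -z); pixel columns grow to the right and rows downward; lengths in m; the calibration is good to about 2 mm. A picture is of the moment at which its call begins: read the wrist's pose just before it. There is no depth.
- finish_job(): hands the job in, once; it reports no verdict.
The state is a dict: "time": time; "q": joint angles; "joint_vel": joint speeds; "joint_torque": joint torques, N m; "tool_pos": TCP position; "tcp_rot": TCP orientation; "wrist_force": force on the tool from outside, world axes, zero at the start; "torque": the same for the moment, N m; "width": opening from 0.0 (shut) to 1.0 (fully open).
Only numpy, scipy, OpenCV 4.12 (cv2) and the standard library are available. Lean on these libraries where they do the work, as an engineer would, in place of code of your own. Each camera call takes 0.05 s, during which the arm holds its last target.

## Working session

There is one attempt and no reset: what is moved stays moved. The work goes in short steps, Python scripts to look and compute and a tool call to move; the robot and the scene stay as the last step left them, time stands still between calls to the robot, and variables do not carry over. Pictures are saved under pics/ and viewed, and the job is handed in when it is done.

Besides the shell and the picture viewer there is one more tool, called after "Call:" by a JSON object that holds its "api" and its "payload". servo_tool: Moves the arm, as the interface text tells. Its arguments: {"type":"object","properties":{"targets":{"type":"string"},"newtons":{"type":"number"}},"required":["targets"]}

```bash
mkdir -p pics
cat > h.py <<'E'
import numpy as np, cv2
from workcell import bot, read_camera, finish_job
from scipy.spatial.transform import Rotation as R
E
python3 - <<'E'
from h import *
import pickle
print(bot.read_state())
d={}
for n in ["scene","top","wrist"]:
    c=read_camera(n); d[n]=c
    cv2.imwrite(f"pics/{n}0.png",c["image"][:,:,::-1])
    print(n,{k:v for k,v in c.items() if k!="image"})
pickle.dump(d,open("c0.pkl","wb"))
E
```

```text
{'time': 0.0, 'q': array([-1.21689713e+00,  2.64735533e-01,  1.60536468e+00,  4.02734317e-06,
        1.27369725e+00, -3.69118133e-02]), 'joint_vel': array([-0.00047518, -0.00124148,  0.00256548,  0.00087682,  0.00067562,
        0.000667  ]), 'joint_torque': array([-1.53499506e-03, -5.15111697e+01, -3.67316651e+01, -1.69956211e-04,
        1.26750590e-02, -3.40787903e-05]), 'tool_pos': array([ 0.25687425, -0.62342825,  0.22997893]), 'tcp_rot': array([-3.07966903e+00, -6.09560574e-01,  5.40271406e-04]), 'wrist_force': array([ 0.04213957,  0.74693727, -0.48907522]), 'torque': array([-0.02714628, -0.02260157,  0.03688354]), 'width': 0.9979175408821379}
scene {'mtx': array([[530.49755723,   0.        , 282.1925508 ],
       [  0.        , 530.49755723, 212.64954024],
       [  0.        ,   0.        ,   1.        ]]), 'eye': array([ 1.17179006, -0.05418253,  0.87875279]), 'orientation': array([0.50617749, 0.44591976, 1.4231036 ])}
top {'mtx': array([[404.87031129,   0.        , 279.64257503],
       [  0.        , 404.87031129, 208.23125349],
       [  0.        ,   0.        ,   1.        ]]), 'eye': array([ 0.54463085, -0.00643111,  0.74574991]), 'orientation': array([ 0.06671295, -0.03205812, -1.59460343])}
wrist {'mtx': array([[302.01961084,   0.        , 284.72380651],
       [  0.        , 302.01961084, 205.28461349],
       [  0.        ,   0.        ,   1.        ]]), 'T_tool_cam': array([[ 9.04882765e-04,  9.55552568e-01,  2.94819388e-01,
         7.65552967e-02],
       [ 9.99998864e-01, -1.22008108e-03,  8.85185572e-04,
        -1.75560128e-03],
       [ 1.20554490e-03,  2.94818252e-01, -9.55552586e-01,
        -1.43422246e-01],
       [ 0.00000000e+00,  0.00000000e+00,  0.00000000e+00,
         1.00000000e+00]])}
```

View pics/top0.png

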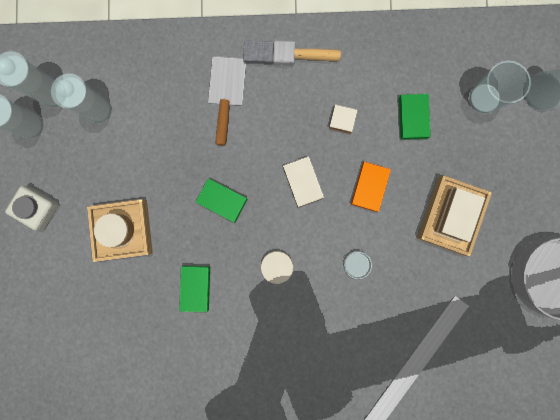

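View pics/scene0.png

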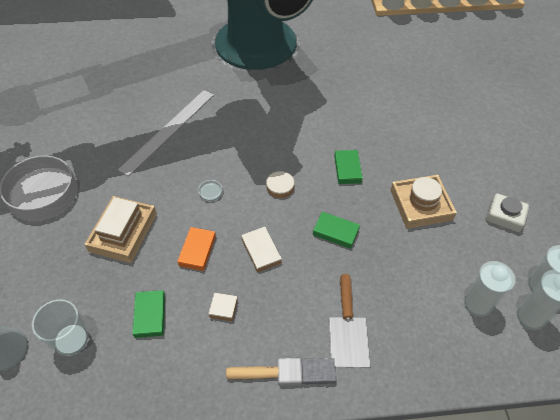

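View pics/wrist0.png

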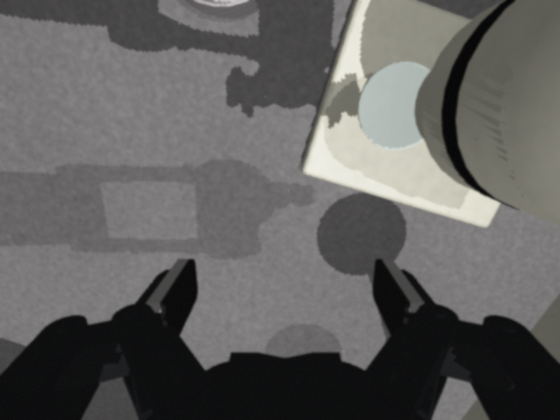

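The top view shows these candidates for the board:
- white oblong (303,181)
- small white square (343,118)
- green (221,200), (415,116) and (195,289)
- orange (371,186)
- white oblong on the pile in the tray (463,214), which is the destination

I choose the white oblong at (303,181). I'll check it and the tray in crops.

Run:
```python
from h import *
t=cv2.imread("pics/top0.png"); s=cv2.imread("pics/scene0.png")
a=cv2.resize(t[145:220,265:340],(600,600),interpolation=cv2.INTER_CUBIC)
cv2.imwrite("pics/a.png",a)
cv2.imwrite("pics/b.png",cv2.resize(t[165:265,410:510],(600,600),interpolation=cv2.INTER_CUBIC))
cv2.imwrite("pics/c.png",cv2.resize(s[180:280,70:170],(600,600),interpolation=cv2.INTER_CUBIC))
```

```text
(no output)
```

View pics/a.png

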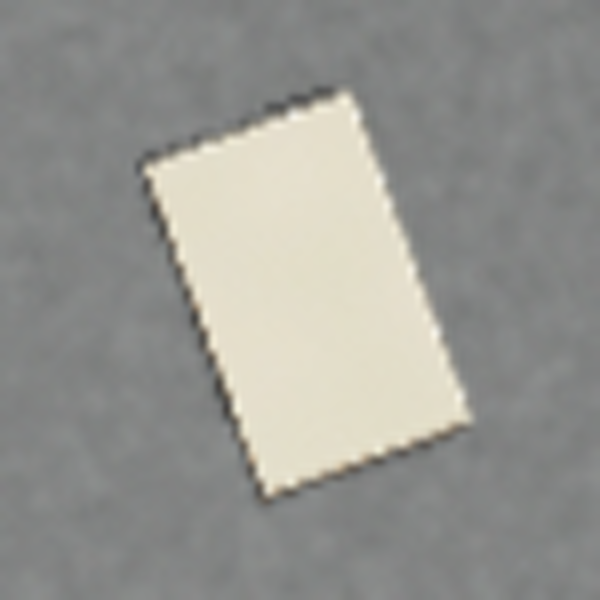

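View pics/b.png

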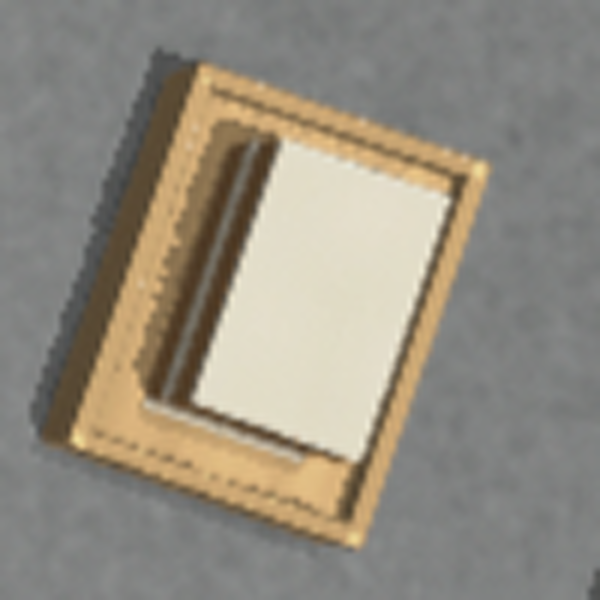

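View pics/c.png

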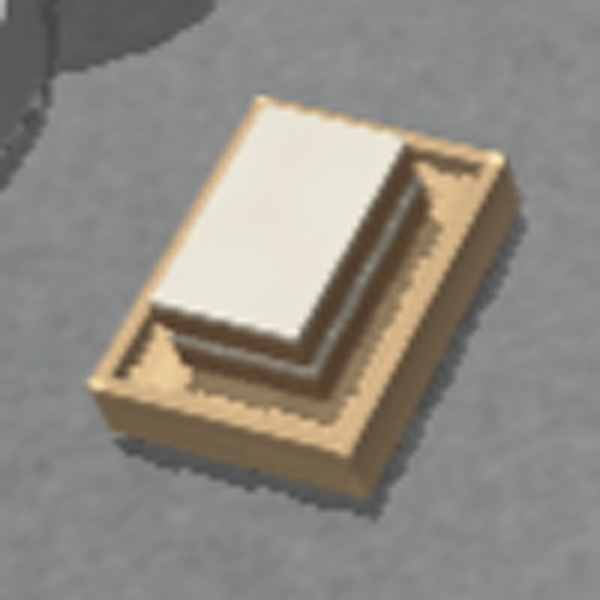

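The crop shows a plain white-topped 80x50 oblong with a grey-brown core, so it's the board. The pile in the tray looks two boards high. Next I'll fit the poses.

```bash
cat >> h.py <<'E'
from scipy.optimize import least_squares
def proj(c,P):
    p=R.from_rotvec(c["orientation"]).inv().apply(np.atleast_2d(P)-c["eye"])
    K=c["mtx"]; return np.c_[K[0,2]+K[0,0]*p[:,0]/-p[:,2],K[1,2]+K[1,1]*(-p[:,1])/-p[:,2]]
def ray(c,uv,z):
    K=c["mtx"]; uv=np.atleast_2d(uv)
    d=np.c_[(uv[:,0]-K[0,2])/K[0,0],-(uv[:,1]-K[1,2])/K[1,1],-np.ones(len(uv))]
    d=R.from_rotvec(c["orientation"]).apply(d); e=np.array(c["eye"])
    return e+d*((z-e[2])/d[:,2])[:,None]
def rect(x,y,yaw,L,W,z):
    o=np.array([[1,1],[1,-1],[-1,-1],[-1,1]])*[L/2,W/2]
    cs,s=np.cos(yaw),np.sin(yaw)
    return np.c_[x+o@[cs,-s],y+o@[s,cs],np.full(4,z)]
def crop(pts,s,ox,oy): return (np.array(pts,float)+.5)/s-.5+[ox,oy]
def fit(obs,L,W,z=None):
    # obs list of (cam,corners4)
    c,uv=obs[0]; P=ray(c,uv,z or .05); m=P.mean(0)
    best=None
    for y0 in np.arange(-1.5,1.6,.5):
        def f(p):
            q=rect(p[0],p[1],p[2],L,W,z if z is not None else p[3]); r=[]
            for c,uv in obs:
                a=proj(c,q); D=np.linalg.norm(a[:,None]-uv[None],axis=2)
                j=D.argmin(1); r.append((a-uv[j]).ravel())
            return np.concatenate(r)
        s=least_squares(f,[m[0],m[1],y0]+([.05] if z is None else []))
        if best is None or s.cost<best.cost: best=s
    return best.x,np.sqrt(2*best.cost/len(best.fun))
E
python3 - <<'E'
from h import *
import pickle
d=pickle.load(open("c0.pkl","rb")); T,S=d["top"],d["scene"]
b=crop([(145,165),(350,90),(470,420),(265,497)],8,265,145)
print("board",fit([(T,b)],.08,.05,.018))
pt=crop([(282,137),(455,193),(360,462),(190,405)],6,410,165)
ps=crop([(265,102),(408,147),(298,342),(150,303)],6,70,180)
rt=crop([(203,63),(490,165),(358,548),(72,440)],6,410,165)
rs=crop([(260,97),(505,157),(350,458),(92,383)],6,70,180)
for n,o in (("t",[(T,pt)]),("s",[(S,ps)]),("both",[(T,pt),(S,ps)])): print("pile",n,fit(o,.08,.05))
for h in(.056,.074): print(h,fit([(T,pt)],.08,.05,h),fit([(S,ps)],.08,.05,h))
for n,o in (("t",[(T,rt)]),("s",[(S,rs)]),("both",[(T,rt),(S,rs)])): print("tray",n,fit(o,.12,.09,.028))
for n,uv in dict(disc=(277,267),glass=(358,264),orange=(371,186),sq=(343,118),gr=(221,200)).items(): print(n,ray(T,uv,.018))
s=bot.read_state(); print(R.from_rotvec(s["tcp_rot"]).as_matrix())
E
```

```text
board (array([ 0.63851494, -0.03427574,  0.32168583]), np.float64(0.16681584031838798))
pile t (array([ 0.56976609, -0.29984646, -0.37191585,  0.05970394]), np.float64(0.3120181493017421))
pile s (array([ 0.56703177, -0.30300669, -0.38365641,  0.04973015]), np.float64(0.4307542249160463))
pile both (array([ 0.57002247, -0.30200684, -0.37627106,  0.05411507]), np.float64(0.42481693077138766))
0.056 (array([ 0.56989867, -0.30143082, -0.37188297]), np.float64(0.3297118869807357)) (array([ 0.57157347, -0.30112125, -0.38277541]), np.float64(0.44761921755165396))
0.074 (array([ 0.56925463, -0.29373129, -0.37204607]), np.float64(0.5250646733490395)) (array([ 0.58460993, -0.29570828, -0.38017443]), np.float64(0.6461061478107175))
tray t (array([ 0.56999242, -0.30141981, -0.37941346]), np.float64(0.5225272498066076))
tray s (array([ 0.57059748, -0.30090416, -0.37754159]), np.float64(0.5110004132080846))
tray both (array([ 0.57018688, -0.30121085, -0.3785517 ]), np.float64(0.5354313098571308))
disc [[0.48550911 0.01624878 0.018     ]]
glass [[ 0.48765286 -0.12794228  0.018     ]]
orange [[ 0.62641169 -0.15620218  0.018     ]]
sq [[ 0.75212056 -0.11019544  0.018     ]]
gr [[0.60809054 0.11480215 0.018     ]]
[[ 9.24593226e-01  3.80955321e-01 -6.40029858e-04]
 [ 3.80955853e-01 -9.24591645e-01  1.71091389e-03]
 [ 6.00154890e-05 -1.82572251e-03 -9.99998332e-01]]
```

Call:
{"api": "servo_tool", "payload": {"targets": "0 0 0 33 -23 0 85; 0 0 0 33 -23 0 85; 0 0 0 33 -23 0 85; 0 0 0 33 -23 0 85; 0 0 0 33 -23 0 85; 0 0 0 33 -23 0 85; 0 0 0 33 -23 0 85; 0 0 0 33 -23 0 85", "newtons": 30}}

```text
time: 0.82
tool_pos: [0.4309, -0.3499, 0.2252]
tcp_rot: [-3.083, -0.587, 0.007]
wrist_force: [0.7, -1.0, -0.5]
width: 1.0
```

```bash
cat > go.py <<'E'
from h import *
import sys
x,y,z,yaw=map(float,sys.argv[1:5])
s=bot.read_state(); M=R.from_rotvec(s["tcp_rot"])
g=R.from_matrix([[np.cos(yaw),np.sin(yaw),0],[np.sin(yaw),-np.cos(yaw),0],[0,0,-1]])
print("t",s["time"],"pos",s["tool_pos"].round(4),"F",s["wrist_force"].round(2),"w",round(s["width"],3),"q",s["q"].round(2))
print("rot",(M.inv()*g).as_rotvec().round(3),"shift mm",(M.inv().apply(np.array([x,y,z])-s["tool_pos"])*1000).round(1))
E
python3 go.py 0.6385 -0.0343 0.18 0.322
```

```text
t 0.8167 pos [ 0.4309 -0.3499  0.2252] F [ 0.73 -0.98 -0.49] w 1.0 q [-0.73  0.05  1.87 -0.    1.24  0.47]
rot [-0.004  0.004  0.054] shift mm [ 309.2 -217.    45. ]
```

Call:
{"api": "servo_tool", "payload": {"targets": "0 0 0.01 33 -23 0 85; 0 0 0.01 33 -23 0 85; 0 0 0.01 33 -23 0 85; 0 0 0.01 33 -23 4 85; 0 0 0.01 33 -23 4 85; 0 0 0 33 -23 4 85; 0 0 0 33 -23 4 85; 0 0 0 33 -23 4 85"}}

```text
time: 1.48
tool_pos: [0.6196, -0.0762, 0.2048]
tcp_rot: [-3.098, -0.506, 0.005]
wrist_force: [0.5, -1.1, -0.4]
width: 0.991
```

```bash
python3 go.py 0.6385 -0.0343 0.15 0.322
```

```text
t 1.4833 pos [ 0.6196 -0.0762  0.2048] F [ 0.51 -1.15 -0.45] w 0.991 q [-0.16  0.19  1.74  0.    1.21  1.08]
rot [-0.003  0.003  0.002] shift mm [ 31.4 -33.5  54.8]
```

Call:
{"api": "servo_tool", "payload": {"targets": "0 0 0 16 -17 20 85; 0 0 0 14 -15 20 85; 0 0 0 0 0 10 85; 0 0 0 0 0 0 85; 0 0 0 0 0 0 85"}}

```text
time: 1.9
tool_pos: [0.6421, -0.0251, 0.1511]
tcp_rot: [-3.093, -0.521, 0.004]
wrist_force: [-0.7, -0.5, 0.5]
width: 0.996
```

```bash
cat > wr.py <<'E'
from h import *
import sys
s=bot.read_state(); c=read_camera("wrist")
M=R.from_rotvec(s["tcp_rot"]).as_matrix(); T=np.eye(4); T[:3,:3]=M; T[:3,3]=s["tool_pos"]
C=T@c["T_tool_cam"]; c["eye"]=C[:3,3]; c["orientation"]=R.from_matrix(C[:3,:3]).as_rotvec()
import pickle; pickle.dump(c,open(sys.argv[1]+".pkl","wb"))
cv2.imwrite("pics/"+sys.argv[1]+".png",c["image"][:,:,::-1])
E
python3 wr.py w1; python3 go.py 0.6385 -0.0343 0.1 0.322
python3 - <<'E'
from h import *
import pickle
c=pickle.load(open("w1.pkl","rb")); print(proj(c,rect(.6385,-.0343,.322,.08,.05,.018)).round(1))
E
```

```text
t 1.95 pos [ 0.6418 -0.0256  0.1511] F [ 0.58  0.28 -0.51] w 1.0 q [-0.08  0.26  1.76  0.    1.13  1.16]
rot [-0.005  0.002  0.011] shift mm [-5.8  7.4 51.1]
[[269.1 160.4]
 [323.7 161.2]
 [319.6 241.4]
 [269.3 240.7]]
```

View pics/w1.png

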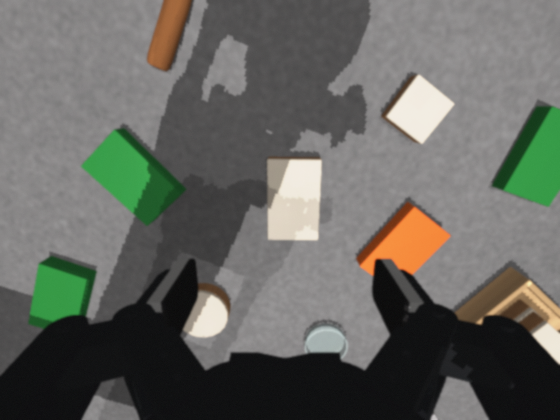

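The wrist view puts the board's corners at (267,158)–(318,240), within about 2 px of the prediction. I'll descend.

Call:
{"api": "servo_tool", "payload": {"targets": "-0.005 0 0.011 -6 7 20 85; 0 0 0 0 0 25 85; 0 0 0 0 0 25 85; 0 0 0 0 0 10 85; 0 0 0 0 0 0 85; 0 0 0 0 0 0 85"}}

```text
time: 2.45
tool_pos: [0.6417, -0.0428, 0.078]
tcp_rot: [3.098, 0.489, 0.015]
wrist_force: [0.7, 0.1, 0.0]
width: 0.996
```

```bash
python3 go.py 0.6385 -0.0343 0.002 0.322
```

```text
t 2.45 pos [ 0.6417 -0.0428  0.078 ] F [0.7  0.07 0.02] w 0.996 q [-0.1   0.33  1.82 -0.    0.98  1.16]
rot [ 0.007 -0.009 -0.009] shift mm [-1.1 -9.6 75.9]
```

Call:
{"api": "servo_tool", "payload": {"targets": "0.007 -0.009 -0.009 -1 -9 15 85; 0 0 0 0 0 15 85; 0 0 0 0 0 10 85; 0 0 0 0 0 0 85; 0 0 0 0 0 0 85; 0 0 0 0 0 0 85"}}

```text
time: 2.95
tool_pos: [0.6425, -0.0346, 0.0424]
tcp_rot: [3.1, 0.503, 0.014]
wrist_force: [0.1, 1.1, -0.2]
width: 0.994
```

```bash
python3 go.py 0.6385 -0.0343 0.002 0.322
```

```text
t 2.95 pos [ 0.6425 -0.0346  0.0424] F [ 0.09  1.11 -0.16] w 0.994 q [-0.09  0.37  1.84  0.    0.92  1.16]
rot [ 0.003 -0.008 -0.   ] shift mm [-4.  -1.7 40.4]
```

Call:
{"api": "servo_tool", "payload": {"targets": "0.003 -0.008 0 -4 -2 10 85; 0 0 0 0 0 10 85; 0 0 0 0 0 10 85; 0 0 0 0 0 4 85; 0 0 0 0 0 0 85; 0 0 0 0 0 0 85"}}

```text
time: 3.45
tool_pos: [0.639, -0.0336, 0.0065]
tcp_rot: [3.101, 0.504, 0.003]
wrist_force: [-0.4, -0.5, -0.5]
width: 0.996
```

```bash
python3 go.py 0.6385 -0.0343 0.002 0.322; python3 wr.py w2
```

```text
t 3.45 pos [ 0.639  -0.0336  0.0065] F [-0.42 -0.51 -0.47] w 0.996 q [-0.09  0.42  1.86  0.    0.87  1.16]
rot [ 0.    -0.002  0.001] shift mm [-0.7  0.5  4.5]
```

View pics/w2.png

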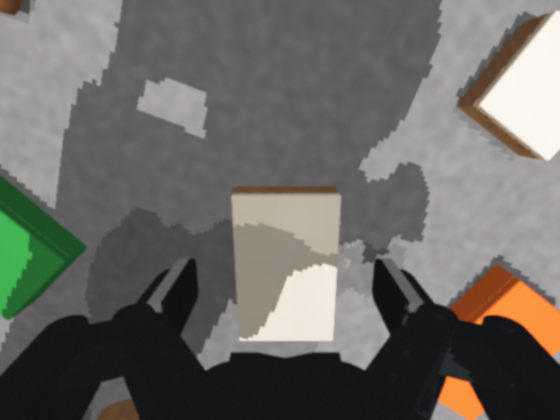

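The board (233–340 px) sits centred between the fingers (195–373 px), so I'll lower 4 mm and close.

Call:
{"api": "servo_tool", "payload": {"targets": "0 0 0 0 0 4 70; 0 0 0 0 0 0 60; 0 0 0 0 0 0 45; 0 0 0 0 0 0 40; 0 0 0 0 0 0 40; 0 0 0 0 0 0 40; 0 0 0 0 0 0 40; 0 0 0 0 0 0 40", "newtons": 40}}

```text
time: 4.17
tool_pos: [0.6402, -0.0338, 0.0036]
tcp_rot: [3.1, 0.504, 0.007]
wrist_force: [-0.1, -0.4, -0.7]
width: 0.572
```

Call:
{"api": "servo_tool", "payload": {"targets": "0 0 0 0 0 -5 40; 0 0 0 0 0 -10 40; 0 0 0 0 0 -15 40; 0 0 0 0 0 -10 40; 0 0 0 0 0 0 40; 0 0 0 0 0 0 40"}}

```text
time: 4.67
tool_pos: [0.6396, -0.0338, 0.0471]
tcp_rot: [3.1, 0.504, 0.006]
wrist_force: [1.0, 0.3, -1.0]
width: 0.572
```

```bash
python3 go.py 0.57 -0.301 0.13 -0.377; python3 wr.py w3
```

```text
t 4.6667 pos [ 0.6396 -0.0338  0.0471] F [ 1.05  0.25 -1.03] w 0.572 q [-0.09  0.36  1.84  0.    0.94  1.16]
rot [-0.    -0.004  0.699] shift mm [-150.4  231.5  -83.1]
```

View pics/w3.png

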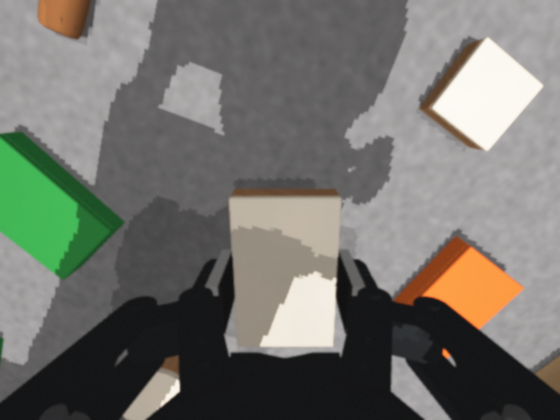

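Run:
```python
from h import *
import pickle
c=pickle.load(open("w3.pkl","rb")); s=bot.read_state()
uv=np.array([(230,196.5),(341,196.5),(334.5,347),(233,347)])
x,e=fit([(c,uv)],.08,.05,s["tool_pos"][2]-.0036+.018)
M=R.from_rotvec(s["tcp_rot"]).as_matrix()
print(x,e,(M.T@(np.r_[x[:2],s["tool_pos"][2]]-s["tool_pos"])*1000).round(1))
x,e=fit([(c,uv)],.08,.05); print(x,e,(M.T@(np.r_[x[:2],x[3]]-s["tool_pos"])*1000).round(1))
```

```text
[ 0.63916534 -0.03185763  0.31528369] 1.7024652394650948 [-0.1 -2.1 -0. ]
[ 0.64004465 -0.0315635   0.31529512  0.0636276 ] 1.4053739268055794 [  0.9  -2.1 -16.3]
```

Call:
{"api": "servo_tool", "payload": {"targets": "0 0 0.1 0 0 -15 40; 0 0 0.116 0 0 -15 40; 0 0 0.116 0 0 -15 40; 0 0 0.116 0 0 -15 40; 0 0 0.116 0 0 -15 40; 0 0 0.1 0 0 -8 40; 0 0 0 0 0 0 40; 0 0 0 0 0 0 40"}}

```text
time: 5.38
tool_pos: [0.6357, -0.0335, 0.1279]
tcp_rot: [3.088, -0.58, -0.008]
wrist_force: [0.2, -0.2, -0.1]
width: 0.572
```

```bash
python3 go.py 0.57 -0.301 0.13 -0.377
```

```text
t 5.3833 pos [ 0.6357 -0.0335  0.1279] F [ 0.19 -0.17 -0.13] w 0.572 q [-0.09  0.28  1.79  0.    1.08  1.85]
rot [0.001 0.005 0.006] shift mm [ 35.7 273.1  -2. ]
```

Call:
{"api": "servo_tool", "payload": {"targets": "0 0 0 5 25 0 40; 0 0 0 5 38 0 40; 0 0 0 5 38 0 40; 0 0 0 5 38 0 40; 0 0 0 5 38 0 40; 0 0 0 5 38 0 40; 0 0 0 3 28 0 40; 0 0 0 0 15 0 40"}}

```text
time: 6.05
tool_pos: [0.5708, -0.2898, 0.117]
tcp_rot: [-3.093, 0.525, 0.025]
wrist_force: [0.2, 0.2, -1.0]
width: 0.572
```

Call:
{"api": "servo_tool", "payload": {"targets": "0 0 0 0 0 0 40; 0 0 0 0 0 0 40; 0 0 0 0 0 0 40"}}

```text
time: 6.3
tool_pos: [0.567, -0.2932, 0.1127]
tcp_rot: [-3.092, 0.525, 0.034]
wrist_force: [0.5, 0.4, -0.3]
width: 0.572
```

```bash
python3 go.py 0.57 -0.301 0.085 -0.377
```

```text
t 6.3 pos [ 0.567  -0.2932  0.1127] F [ 0.46  0.41 -0.25] w 0.572 q [-0.52  0.3   1.78 -0.    1.08  1.39]
rot [-0.001  0.022  0.041] shift mm [ 6.   6.5 27.5]
```

Call:
{"api": "servo_tool", "payload": {"targets": "0 0.022 0.041 6 6 4 40; 0 0 0 0 0 0 40; 0 0 0 0 0 0 40; 0 0 0 0 0 0 40"}}

```text
time: 6.63
tool_pos: [0.5709, -0.2955, 0.1062]
tcp_rot: [-3.084, 0.577, 0.006]
wrist_force: [-0.1, -0.0, -0.2]
width: 0.57
```

```bash
python3 go.py 0.57 -0.301 0.085 -0.377; python3 wr.py w4
python3 - <<'E'
from h import *
import pickle
d={}
for n,b in (("top",(160,270,405,515)),("scene",(165,285,60,180))):
    c=read_camera(n); d[n]=c; i=c["image"][:,:,::-1]
    cv2.imwrite(f"pics/{n}4.png",cv2.resize(i[b[0]:b[1],b[2]:b[3]],(600,600),interpolation=cv2.INTER_CUBIC))
pickle.dump(d,open("c4.pkl","wb"))
E
```

```text
t 6.6333 pos [ 0.5709 -0.2955  0.1062] F [-0.12 -0.03 -0.24] w 0.57 q [-0.52  0.31  1.79  0.    1.05  1.42]
rot [-0.004  0.004  0.007] shift mm [ 1.3  5.5 21.2]
```

View pics/top4.png

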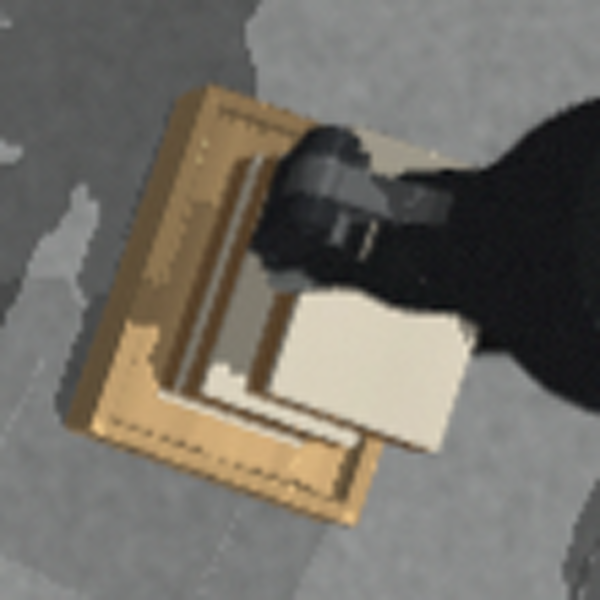

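View pics/scene4.png

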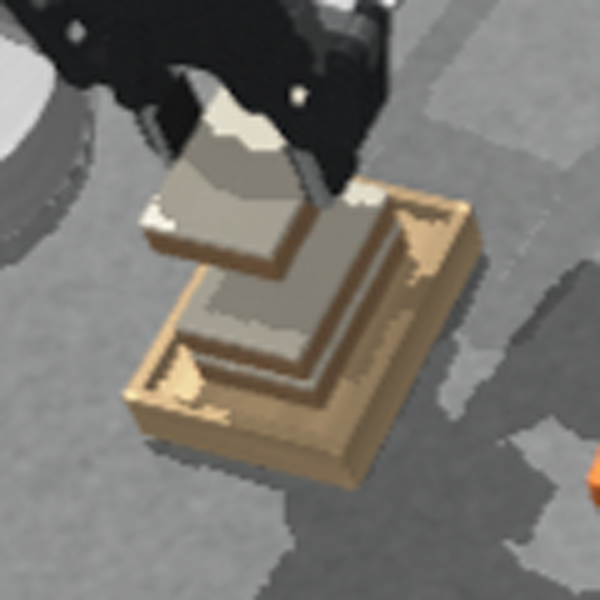

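View pics/w4.png

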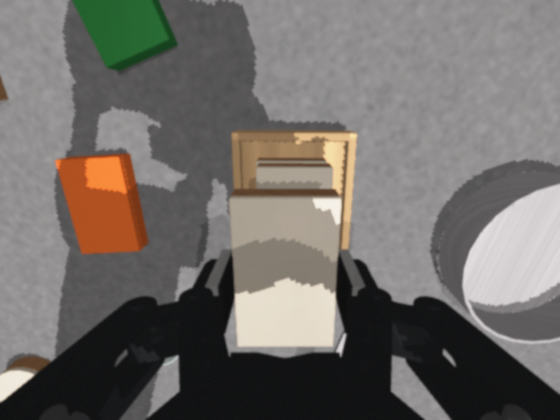

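```bash
python3 - <<'E'
from h import *
import pickle
d=pickle.load(open("c4.pkl","rb")); s=bot.read_state()
t=crop([(268,392),(440,452)],600/110,405,160); q=crop([(278,277),(143,230)],5,60,165)
z=s["tool_pos"][2]-.0036+.018
def f(p,zz=None):
    r=rect(*p[:3],.08,.05,zz or p[3])
    return np.r_[(proj(d["top"],r[[3,2]])-t).ravel(),(proj(d["scene"],r[[0,1]])-q).ravel()]
M=R.from_rotvec(s["tcp_rot"]).as_matrix()
for zz in (None,z):
    o=least_squares(f,[.57,-.3,-.377,z],args=(zz,)); print(o.x.round(4),o.fun.round(1),z)
    print("in tool mm",(M.T@(np.r_[o.x[:2],s["tool_pos"][2]]-s["tool_pos"])*1000).round(1),"toolyaw",np.arctan2(M[1,0],M[0,0]))
c=pickle.load(open("w4.pkl","rb"))
for h in (.056,): print(proj(c,rect(.57,-.301,-.377,.08,.05,h)).round(1),proj(c,rect(.5702,-.3012,-.3785,.12,.09,.028)).round(1))
E
python3 - <<'E'
import cv2
i=cv2.imread("pics/w4.png")[110:260,210:370]; cv2.imwrite("pics/w4c.png",cv2.resize(i,(640,600),interpolation=cv2.INTER_CUBIC))
E
```

```text
[ 0.5706 -0.2973 -0.3437  0.1137] [-0.4  0.3 -0.5 -0.5 -0.9 -2.  -0.2  1.6] 0.121075977376578
in tool mm [-0.1  1.4 -0. ] toolyaw -0.3703977401134371
[ 0.5725 -0.2946 -0.3422  0.1211] [-0.2 -0.9  0.  -1.6 -0.4 -3.6  0.   0. ] 0.121075977376578
in tool mm [ 0.8 -1.8  0. ] toolyaw -0.3703977401134371
[[258.7 166. ]
 [336.2 166.7]
 [329.7 276.4]
 [260.6 275.7]] [[233.8 130.6]
 [360.1 131.9]
 [347.9 280. ]
 [239.7 278.8]]
```

View pics/w4c.png

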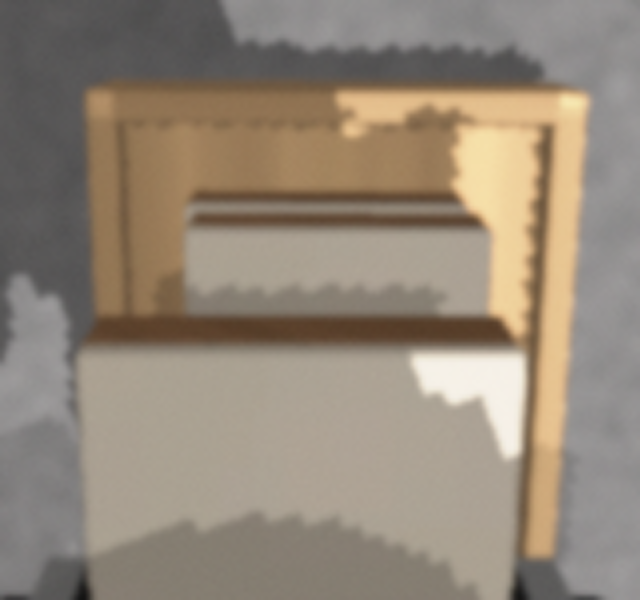

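Run:
```python
import cv2,pickle
d=pickle.load(open("c4.pkl","rb")); i=d["scene"]["image"][:,:,::-1]
cv2.imwrite("pics/s4c.png",cv2.resize(i[180:240,80:140],(600,600),interpolation=cv2.INTER_CUBIC))
i=d["top"]["image"][:,:,::-1]
cv2.imwrite("pics/t4c.png",cv2.resize(i[195:255,440:500],(600,600),interpolation=cv2.INTER_CUBIC))
```

```text
(no output)
```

View pics/s4c.png

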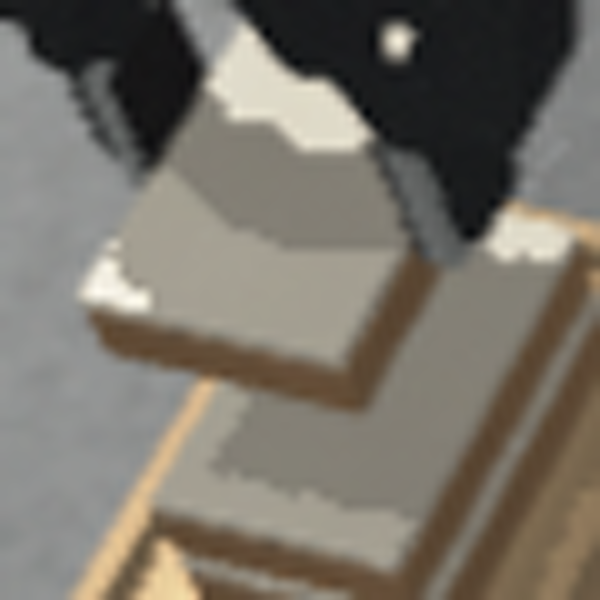

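View pics/t4c.png

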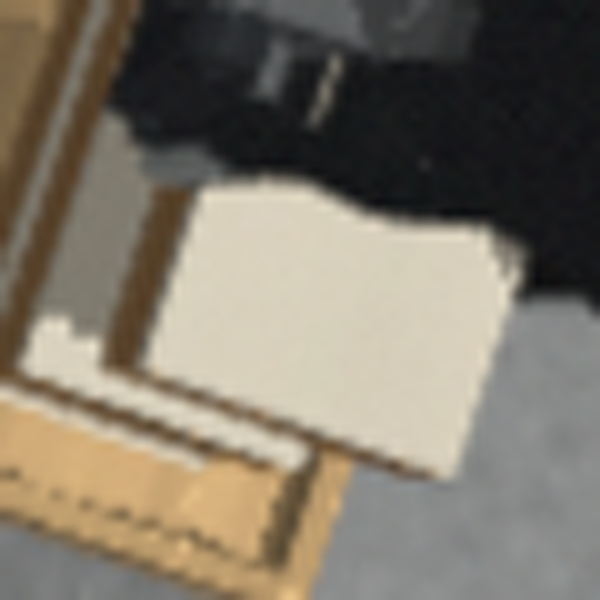

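Run:
```python
from h import *
import pickle
d=pickle.load(open("c4.pkl","rb")); s=bot.read_state()
t=crop([(143,370),(455,480)],10,440,195); q=crop([(348,372),(80,302)],10,80,180)
z=s["tool_pos"][2]-.0036+.018
def f(p,zz=None):
    r=rect(*p[:3],.08,.05,zz or p[3])
    return np.r_[(proj(d["top"],r[[3,2]])-t).ravel(),(proj(d["scene"],r[[0,1]])-q).ravel()]
M=R.from_rotvec(s["tcp_rot"]).as_matrix()
for zz in (None,z):
    o=least_squares(f,[.57,-.3,-.377,z],args=(zz,)); print(o.x.round(4),o.fun.round(1),z)
    print("in tool mm",(M.T@(np.r_[o.x[:2],s["tool_pos"][2]]-s["tool_pos"])*1000).round(1),"toolyaw",np.arctan2(M[1,0],M[0,0]))
```

```text
[ 0.5702 -0.2961 -0.358   0.1186] [-0.3  0.1  0.  -0.1 -0.4 -0.5  0.1  0.4] 0.121075977376578
in tool mm [-0.8  0.4  0. ] toolyaw -0.3703977401134371
[ 0.5709 -0.2952 -0.3573  0.1211] [-0.2 -0.3  0.2 -0.5 -0.2 -1.   0.2 -0.1] 0.121075977376578
in tool mm [-0.5 -0.6  0. ] toolyaw -0.3703977401134371
```

Call:
{"api": "servo_tool", "payload": {"targets": "-0.004 0.004 0.007 2 5 10 40; 0 0 0 0 0 10 40; 0 0 0 0 0 6 40; 0 0 0 0 0 0 40; 0 0 0 0 0 0 40; 0 0 0 0 0 0 40"}}

```text
time: 7.28
tool_pos: [0.5712, -0.301, 0.0773]
tcp_rot: [3.085, -0.587, -0.0]
wrist_force: [-0.2, 0.2, -0.5]
width: 0.578
```

```bash
python3 go.py 0.5706 -0.3012 0.068 -0.377
```

```text
t 7.2833 pos [ 0.5712 -0.301   0.0773] F [-0.17  0.17 -0.45] w 0.578 q [-0.52  0.34  1.81 -0.    0.99  1.42]
rot [ 0.001 -0.     0.001] shift mm [-0.5  0.4  9.3]
```

Call:
{"api": "servo_tool", "payload": {"targets": "0 0 0 -0.5 0.4 4 40; 0 0 0 0 0 4 40; 0 0 0 0 0 2 40; 0 0 0 0 0 0 40; 0 0 0 0 0 0 40"}}

```text
time: 7.7
tool_pos: [0.5706, -0.3016, 0.0667]
tcp_rot: [3.085, -0.588, 0.001]
wrist_force: [-0.6, -0.1, -1.2]
width: 0.569
```

```bash
python3 go.py 0.5706 -0.3012 0.060 -0.377
python3 - <<'E'
from h import *
import pickle
for n,b in (("top",(160,270,405,515)),("scene",(165,285,60,180))):
    c=read_camera(n); i=c["image"][:,:,::-1]
    cv2.imwrite(f"pics/{n}5.png",cv2.resize(i[b[0]:b[1],b[2]:b[3]],(600,600),interpolation=cv2.INTER_CUBIC))
E
```

```text
t 7.7 pos [ 0.5706 -0.3016  0.0667] F [-0.57 -0.15 -1.23] w 0.569 q [-0.52  0.35  1.81 -0.    0.98  1.42]
rot [ 0.001 -0.001  0.001] shift mm [-0.2 -0.3  6.7]
```

View pics/scene5.png

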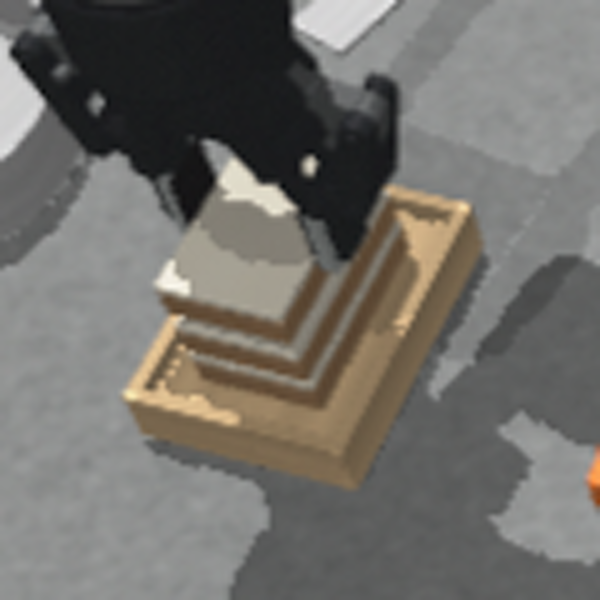

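View pics/top5.png

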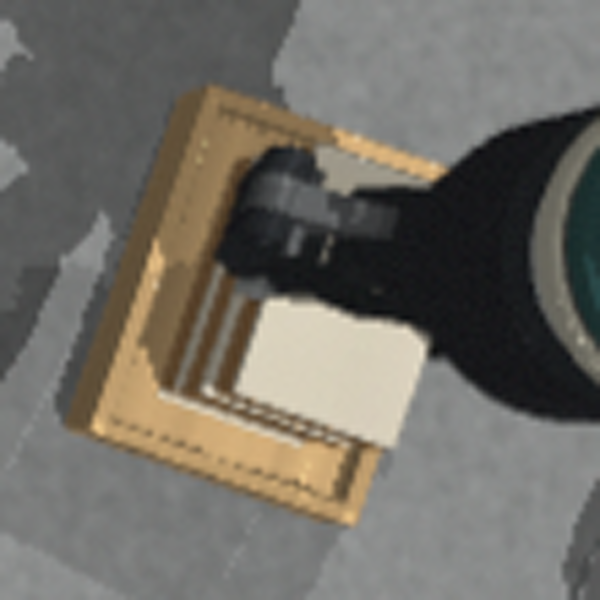

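Aligned in both views, with a gap still left. Lowering in small steps.

Call:
{"api": "servo_tool", "payload": {"targets": "0 0 0 -0.2 -0.3 1.5 40; 0 0 0 0 0 1 40; 0 0 0 0 0 1 40; 0 0 0 0 0 0 40; 0 0 0 0 0 0 40"}}

```text
time: 8.22
tool_pos: [0.5712, -0.3015, 0.0638]
tcp_rot: [3.084, -0.587, 0.003]
wrist_force: [0.4, -0.4, -0.6]
width: 0.575
```

Call:
{"api": "servo_tool", "payload": {"targets": "0 0 0 0 0 0.6 40; 0 0 0 0 0 0.6 40; 0 0 0 0 0 0 40"}}

```text
time: 8.47
tool_pos: [0.5713, -0.3015, 0.0627]
tcp_rot: [3.084, -0.587, 0.004]
wrist_force: [-0.4, 0.5, -0.6]
width: 0.576
```

Call:
{"api": "servo_tool", "payload": {"targets": "0 0 0 0 0 0.6 40; 0 0 0 0 0 0.6 40; 0 0 0 0 0 0 40"}}

```text
time: 8.72
tool_pos: [0.5714, -0.3015, 0.0614]
tcp_rot: [3.084, -0.587, 0.004]
wrist_force: [0.3, -0.2, -0.9]
width: 0.572
```

Call:
{"api": "servo_tool", "payload": {"targets": "0 0 0 0 0 0.5 40; 0 0 0 0 0 0.5 40; 0 0 0 0 0 0 40"}}

```text
time: 8.97
tool_pos: [0.5713, -0.3015, 0.0602]
tcp_rot: [3.084, -0.587, 0.004]
wrist_force: [-0.4, 0.6, -1.0]
width: 0.574
```

```bash
python3 go.py 0.5706 -0.3012 0.060 -0.377
```

```text
t 8.9667 pos [ 0.5713 -0.3015  0.0602] F [-0.41  0.63 -0.99] w 0.574 q [-0.52  0.36  1.82 -0.    0.96  1.42]
rot [ 0.001 -0.003  0.001] shift mm [-0.8 -0.   0.2]
```

Call:
{"api": "servo_tool", "payload": {"targets": "0 -0.002 0 -0.6 0 0.4 40; 0 0 0 0 0 0.4 40; 0 0 0 0 0 0 40"}}

```text
time: 9.22
tool_pos: [0.5707, -0.3013, 0.0593]
tcp_rot: [3.085, -0.587, 0.0]
wrist_force: [0.2, 0.2, -0.3]
width: 0.571
```

Call:
{"api": "servo_tool", "payload": {"targets": "0 0 0 0 0 0.4 40; 0 0 0 0 0 0 40"}}

```text
time: 9.38
tool_pos: [0.5708, -0.3013, 0.0593]
tcp_rot: [3.085, -0.587, 0.0]
wrist_force: [-0.5, -0.1, -0.6]
width: 0.577
```

Call:
{"api": "servo_tool", "payload": {"targets": "0 0 0 0 0 0.5 40; 0 0 0 0 0 0 40"}}

```text
time: 9.55
tool_pos: [0.571, -0.3015, 0.0593]
tcp_rot: [3.085, -0.587, 0.001]
wrist_force: [0.9, -0.4, -0.8]
width: 0.573
```

Call:
{"api": "servo_tool", "payload": {"targets": "0 0 0 0 0 0.5 40; 0 0 0 0 0 0 40"}}

```text
time: 9.72
tool_pos: [0.5712, -0.3016, 0.0592]
tcp_rot: [3.084, -0.587, 0.002]
wrist_force: [0.5, -0.1, -0.7]
width: 0.577
```

Call:
{"api": "servo_tool", "payload": {"targets": "0 0 0 0 0 0.5 40; 0 0 0 0 0 0.3 40"}}

```text
time: 9.88
tool_pos: [0.5713, -0.3016, 0.0592]
tcp_rot: [3.084, -0.587, 0.002]
wrist_force: [-1.0, 1.3, 3.3]
width: 0.57
```

Call:
{"api": "servo_tool", "payload": {"targets": "0 0 0 0 0 0.6 40; 0 0 0 0 0 0.6 40"}}

```text
time: 10.05
tool_pos: [0.5713, -0.3016, 0.0592]
tcp_rot: [3.084, -0.587, 0.002]
wrist_force: [-2.1, 1.2, 5.5]
width: 0.575
```

```bash
python3 go.py 0.5706 -0.3012 0.059 -0.377;python3 - <<'E'
from h import *
for n,b in (("top",(160,270,405,515)),("scene",(165,285,60,180))):
    c=read_camera(n); i=c["image"][:,:,::-1]
    cv2.imwrite(f"pics/{n}6.png",cv2.resize(i[b[0]:b[1],b[2]:b[3]],(600,600),interpolation=cv2.INTER_CUBIC))
E
```

```text
t 10.05 pos [ 0.5713 -0.3016  0.0592] F [-2.11  1.18  5.54] w 0.575 q [-0.52  0.36  1.82 -0.    0.96  1.42]
rot [ 0.002 -0.001  0.001] shift mm [-0.8 -0.2  0.2]
```

View pics/scene6.png

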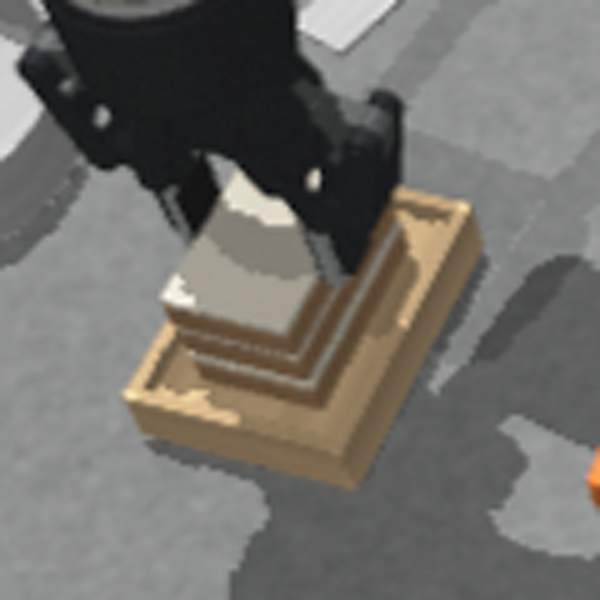

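View pics/top6.png

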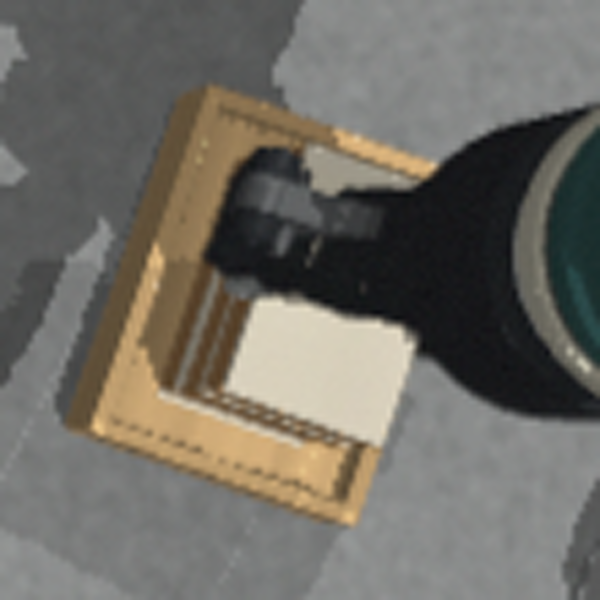

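Contact is felt: the height has stalled at 59.2 mm and about 5.5 N pushes upward. Both views show the board flush on the pile and aligned, so I'll release.

Call:
{"api": "servo_tool", "payload": {"targets": "0 0 0 0 0 0 52; 0 0 0 0 0 0 54; 0 0 0 0 0 0 57; 0 0 0 0 0 0 62; 0 0 0 0 0 0 70; 0 0 0 0 0 0 75; 0 0 0 0 0 0 75"}}

```text
time: 10.73
tool_pos: [0.5713, -0.3017, 0.0576]
tcp_rot: [3.084, -0.587, 0.002]
wrist_force: [-0.1, -0.1, -0.4]
width: 0.882
```

Call:
{"api": "servo_tool", "payload": {"targets": "0 0 0 0 0 -5 75; 0 0 0 0 0 -10 75; 0 0 0 0 0 -20 75; 0 0 0 0 0 -30 75; 0 0 0 0 0 -30 75; 0 0 0 0 0 -20 75; 0 0 0 0 0 0 75; 0 0 0 0 0 0 75"}}

```text
time: 11.4
tool_pos: [0.5703, -0.3009, 0.1804]
tcp_rot: [3.085, -0.587, -0.001]
wrist_force: [0.7, -0.0, -1.1]
width: 0.88
```

Call:
{"api": "servo_tool", "payload": {"targets": "0 0 0 -30 0 0 75; 0 0 0 -35 0 0 75; 0 0 0 -35 0 0 75; 0 0 0 -30 0 0 75; 0 0 0 0 0 0 75; 0 0 0 0 0 0 75"}}

```text
time: 11.9
tool_pos: [0.4431, -0.2498, 0.1745]
tcp_rot: [-3.086, 0.587, 0.008]
wrist_force: [0.9, -0.7, -0.3]
width: 0.875
```

```bash
python3 wr.py w7
python3 - <<'E'
from h import *
import pickle
d={}
for n,b in (("top",(160,270,405,515)),("scene",(165,285,60,180))):
    c=read_camera(n); d[n]=c; i=c["image"][:,:,::-1]
    cv2.imwrite(f"pics/{n}7.png",cv2.resize(i[b[0]:b[1],b[2]:b[3]],(600,600),interpolation=cv2.INTER_CUBIC))
    cv2.imwrite(f"pics/{n}7f.png",i)
pickle.dump(d,open("c7.pkl","wb")); print(bot.read_state()["wrist_force"])
E
```

```text
[0.14664464 0.36651656 0.1522464 ]
```

View pics/scene7.png

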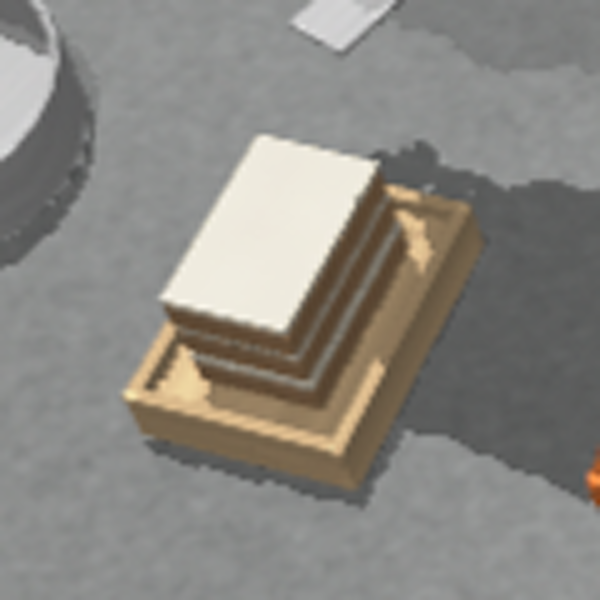

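View pics/top7.png

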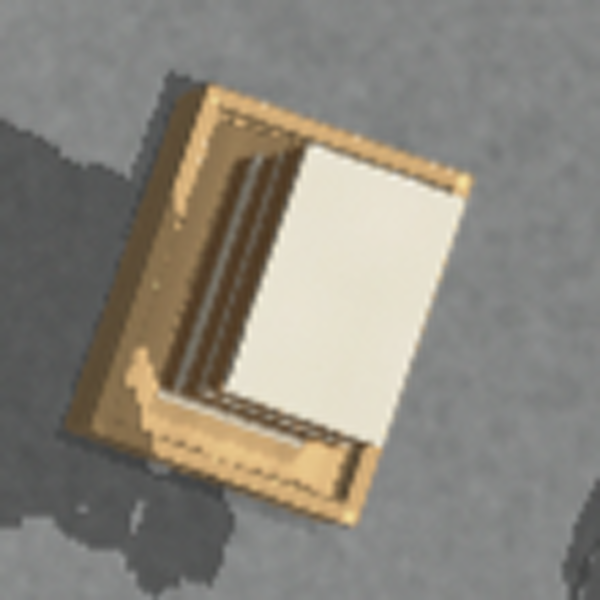

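View pics/w7.png

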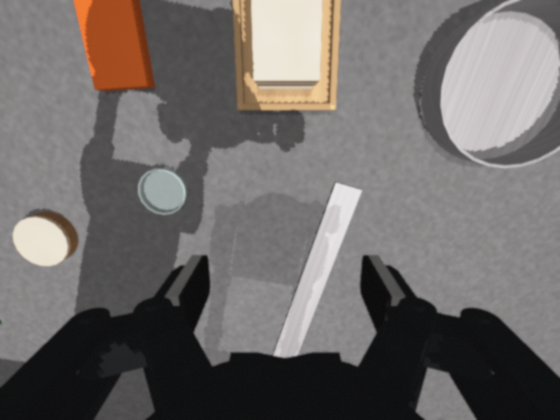

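Run:
```python
from h import *
import pickle
d=pickle.load(open("c7.pkl","rb"))
t=crop([(308,145),(467,197),(380,447),(226,392)],600/110,405,160); q=crop([(262,135),(383,163),(290,335),(162,300)],5,60,165)
T,S=d["top"],d["scene"]
print(fit([(T,t),(S,q)],.08,.05),fit([(T,t)],.08,.05,.074),fit([(S,q)],.08,.05,.074))
```

```text
(array([ 0.57039007, -0.30129453, -0.37217347,  0.07286667]), np.float64(0.3998711973067682)) (array([ 0.57027314, -0.30140845, -0.37025651]), np.float64(0.32311689210387284)) (array([ 0.5715874 , -0.30012324, -0.37551966]), np.float64(0.20980987532591555))
```

View pics/top7f.png

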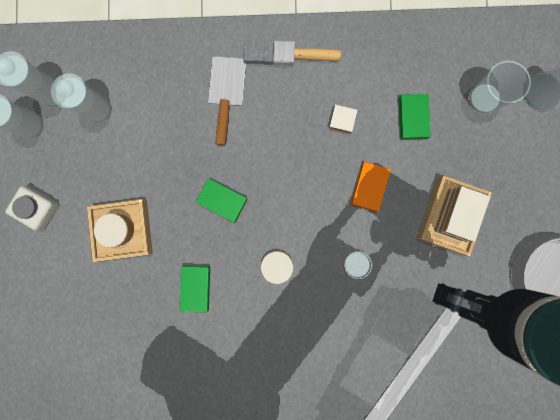

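The board lies at (0.5704, -0.3013) with yaw -0.372, against the pile's (0.570, -0.301) and -0.376. Everything else is in its original place (disc at (277,267)), and the gripper is clear.

```bash
python3 -c "
from h import *
print(finish_job())"
```

```text
the job is handed in; nothing more can be done
None
```

The board is on top of the oblong pile, lined up with the boards below, and the job is handed in at about 12 s of the 40 s allowed.

- **Pick:** I gripped the plain white-topped oblong across its 50 mm width. The green and orange boards and the small square board were left alone.
- **Touch and release:** I lowered it in steps of 0.6 mm or less until the height stalled, with the tool at 59 mm. The upward force had then risen to about 5.5 N, and only then did I open the gripper. That fits a pile top at about 56 mm.
- **Final check:** With the gripper clear, a fit from the top and scene cameras puts the board within about 1 mm and 0.01 rad of the pile. The disc and everything else in the top view are where they started.
- **Disagreements:** The wrist camera read about 2 mm sideways of the other two, about its stated calibration error, so I aligned by the other two. The scene camera alone puts the finished board about 1.5 mm from the pile centre, but its fit of the pile before placing was shifted the same way.

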